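Pull down the guard sash of a vibration test stand with a hook pole

TASK

The clear guard sash of the vibration test stand is up. Take the hook pole from its cradle, put its hook through the ring on top of the sash and pull the sash down with it until it snaps past its spring clips and is fully home, without the gripper or arm touching the sash. Then unhook the pole, lay it back in the same cradle the way it lay, and leave everything else where it is.

Things in the scene. Friction and masses are not known exactly. Their poses are not given: they have to be found in the camera images.
- pole: Hook pole, 150 g. Black handle x -105 to +45 mm, 22 wide (y), 28 tall; then an 8 mm steel shaft to x = 105 mm, turned down there into a prong ending 20 mm below the shaft's axis. Origin on the shaft's axis (mid-height of the handle), x to the hook, z up. Starts in its cradle, origin 60 mm over the cradle's, axes parallel. Grip across y from x = -30 to +33, firmly; far forward is best, as the pull acts at the hook.
- pole_hook (a point): The corner of the pole's hook: on the shaft's axis where the prong turns down, 105 mm ahead of the pole's origin.
- cradle: The pole's fixed grey cradle. Origin on the table under its middle; x along the pole, to the hook; z up. Base 190 x 70 x 8 mm. Two rests: at x = -75 a shelf (20 mm long) 46 mm above the table for the handle, between cheeks 34 mm apart, 60 mm high; at x = +75 a V notch for the shaft (12 mm long, 34 mm wide at its mouth, rims 77 mm above the table). The pole lies with its origin 60 mm over this one.
- ring (a point): Centre of the upright steel ring on a stem on top of the sash: hole 40 mm across, wire 8 mm thick. x is the hole's axis, level, pointing away from the robot's side to the rear of the stand; z up. The wire's underside is 28 mm, the sash's top edge 50 mm below this point. It goes straight down with the sash: 317 mm above the table with the sash right up, 202 mm with it home.
- sash (a joint): How far the sash is down, in m: 0 right up, 0.115 fully home at its stop. Stays where it is left. Takes about 2 N to pull; from 0.100 on up to about 5 N to pass the spring clips (crest at 0.108), then it snaps to 0.115 and is held.
- sash_panel: The sash itself: clear plastic panel in an aluminium frame, 234 mm wide (y), 130 mm tall, 12 mm thick, with the ring on top. Origin at the middle of its lower edge, axes as the ring's. 30 mm square uprights, 280 mm tall, stand on either side of it, centred 135 mm to each side (y).
- stand: The test stand, fixed: grey base plate 320 x 330 x 18 mm reaching from x = -50 to +270 mm, two uprights, and behind the sash a platen with a black box bolted on, up to 150 mm high. Origin on the table under the sash's middle, x to the rear, away from the robot.
- driver: Bystander that looks much like the pole: same black handle and shaft, but a straight end with a fat round socket, 20 mm thick and 30 mm long, and no hook. It lies in the second, equal cradle, its origin 60 mm above the table.
- power_box: Bystander: grey box 110 x 75 x 62 mm with a switch on top, between robot and stand. Origin under its middle.
- tape: Bystander: flat cardboard ring, 84 mm across, 20 mm high. Origin under its middle.
- screwdriver: Bystander: screwdriver lying flat on the table.
- jar: Bystander: clear jar with steel cap, 60 mm across, 85 mm high, far left. Origin under its middle.
- mug: Bystander: white mug, 80 mm across, 90 mm high, far right. Origin under its middle.
- meter: Bystander: flat grey hand meter 140 x 75 x 40 mm, left. Origin under its middle.

How it is judged:
By the outcome, as a careful person would: the job done as asked, in the order asked, and still so for the second after the job is handed in, with the robot touching nothing.
It also fails if it takes over 54 s, if anything falls off the work surface, if the arm or the gripper's body presses on something with over 40 N, if the wrist force passes 120 N, or if a joint passes its speed limit or range.

ROBOT

A 6-joint arm with a two-finger parallel gripper is mounted at the origin on the work surface. World frame = base frame: x ahead of the robot, y to its left, z up, the work surface at z = 0. Lengths are in m, angles in rad, forces in N, time in s.
With the tool pointing down it reaches from about 0.225 to 0.875 m from the base axis. Payload 3.4 kg.
Tool frame: the origin (TCP) lies on the centre line of the jaws, within the pads' length; the fingertips stand 25 mm ahead of it and the grasp point (between the pads) lies 6 mm ahead of it (arm.finger_overhang is the distance from the TCP to the fingertips, in m); z points along the fingers, y is the direction in which the jaws open and shut (so a half turn about z gives the same grasp; the last joint's range is limited). The gripper opens to 85 mm and grips with 20 to 120 N. Pads are 22 mm wide; open, the fingers measure 114 mm over their backs; the gripper's body (76 mm by 85 mm) begins 54 mm behind the grasp point. The pads swing forward as they close: fully open they stand 13 mm farther back than shut.
Start: joints at [-1.453, 0.276, 1.505, -0, 1.361, -0.121], TCP at [0.136, -0.559, 0.23] pointing down, gripper open.
Joint ranges: [-2.89, 2.89], [-0.75, 2.08], [0.22, 2.7], [-1.18, 4.32], [0.11, 2.71], [-2.7, 2.7]. Speed limits (rad/s): [2.57, 2.57, 3.14, 3.14, 3.14, 3.14].

INTERFACE

Orientations are given as [roll, pitch, yaw] about the fixed x, y, z axes, in that order (R = Rz(yaw) Ry(pitch) Rx(roll)).
In Python, from plant import arm gives the robot as it stands. The module is installed in compiled form; this text tells all that it offers.
- The arm moves only by the shell command python3 -m handwheel 'ROWS' [FORCE]. ROWS is JSON, a list of rows, each an object with "claw": the opening in per cent of the stroke, from 0 (shut) to 100 (fully open); "delta_pos": the shift along the tool's x, y, z in m, a list of three; "angular": the turn, a rotation vector about the tool's x, y, z in degrees, a list of three. A call has 1 to 12 rows; each row is the pose to reach, as a shift and turn from the pose commanded when the call began, along the tool's axes at that moment; what a row does not reach only later rows make up. A row lasts 1/10 s, in which the tool goes at most 50 mm and 8.59 degrees, less where a joint would pass 70% of its speed; a pose out of reach is approached as far as the arm can. A call with a gripper value outside its range is refused whole. The fingers move at their own pace and stop on an object; FORCE is the grip in N (left out, the last holds). Time passes only in rows, so rows that repeat a pose let the fingers close. It gives the time, the measured TCP pose, the force and the opening at its end, in the units of the state.
- arm.get_state(): the state, without advancing time (a new reading comes with each control period).
- arm.read_camera(name): name is "scene" or "top" or "wrist"; returns a dict with "frame" (384x512x3 uint8, blue, green, red), "range_z" (384x512 float32, m along the optical axis (not along the pixel's ray), 0 where there is no reading), "intrinsics" (3x3 intrinsics, pixels), "R" (3x3) and "t" (3): a world point X has camera coordinates R X + t; the wrist camera has in their place "tool_from_camera" (4x4, takes a point from camera to tool coordinates, whose origin is the TCP and whose axes are the flange's). Camera axes: x right, y down, z forward; pixel columns grow to the right and rows downward; lengths in m; the calibration is good to about 2 mm. A picture is of the moment at which its call begins: read the wrist's pose just before it.
- arm.close_job(): hands the job in, once; it reports no verdict.
The state is a dict: "time": time; "joints": joint angles; "qd": joint speeds; "joint_torque": joint torques, N m; "tcp_pos": TCP position; "ee_rot": TCP orientation; "ft_force": force on the tool from outside, world axes, zero at the start; "torque": the same for the moment, N m; "gripper_width": finger opening in m.
Only numpy, scipy, OpenCV 4.12 (cv2) and the standard library are available. Lean on these libraries where they do the work, as an engineer would, in place of code of your own. Each camera call takes 0.05 s, during which the arm holds its last target.

## Working session

There is one attempt and no reset: what is moved stays moved. The work goes in short steps, Python scripts to look and compute and a shell command to move; the robot and the scene stay as the last step left them, time stands still between calls to the robot, and variables do not carry over. Pictures are saved under pics/ and viewed, and the job is handed in when it is done.

```bash
mkdir -p pics; ls; python3 - <<'E'
from plant import arm
import cv2,numpy as np
s=arm.get_state();print({k:np.round(v,4).tolist() for k,v in s.items()})
for n in ["scene","top"]:
    c=arm.read_camera(n);cv2.imwrite(f"pics/{n}0.png",c["frame"]);np.savez(f"pics/{n}0.npz",**c)
    print(n,np.round(c["intrinsics"],1).tolist(),np.round(c["R"],3).tolist(),np.round(c["t"],3).tolist())
E
```

```text
pics
{'time': 0.0, 'joints': [-1.453, 0.2766, 1.5062, 0.0, 1.3607, -0.121], 'qd': [0.0002, -0.0007, -0.0013, -0.0006, -0.0004, 0.0003], 'joint_torque': [0.0013, -41.6767, -24.5802, -0.0001, 0.0112, 0.0], 'tcp_pos': [0.1359, -0.5581, 0.2295], 'ee_rot': [-3.1397, -0.0002, 0.2388], 'ft_force': [-0.5319, -0.1881, 0.4919], 'torque': [0.0288, 0.0094, 0.0371], 'gripper_width': 0.0853}
scene [[376.8, 0.0, 258.4], [0.0, 376.8, 188.4], [0.0, 0.0, 1.0]] [[0.95, 0.313, 0.003], [0.214, -0.642, -0.737], [-0.229, 0.7, -0.676]] [-0.515, 0.028, 1.599]
top [[350.3, 0.0, 256.8], [0.0, 350.3, 195.0], [0.0, 0.0, 1.0]] [[-0.011, -1.0, -0.027], [-0.983, 0.016, -0.182], [0.182, 0.024, -0.983]] [0.009, 0.564, 1.123]
```

View pics/scene0.png

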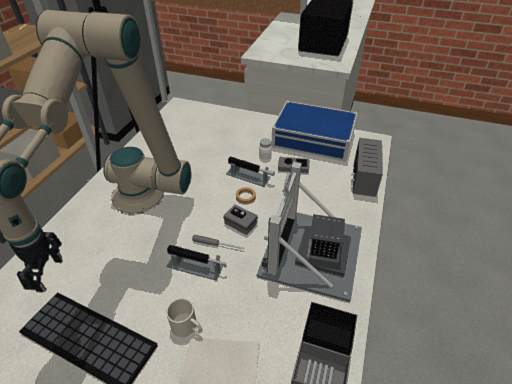

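View pics/top0.png

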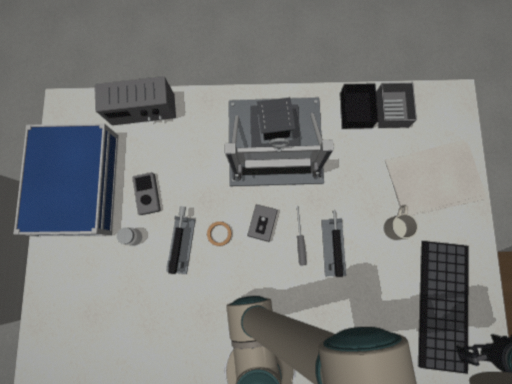

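The scene camera shows two black-handled tools, one at about (250,170) and one at (195,260). In the top view they are at (180,240) and (334,247), with the stand at (277,150). I'll enlarge both to find the hook.

```bash
cat > h.py <<'E'
import numpy as np,cv2
def world(c,mask=None):
    K=c["intrinsics"];z=c["range_z"];v,u=np.mgrid[:384,:512]
    P=np.stack([(u-K[0,2])/K[0,0]*z,(v-K[1,2])/K[1,1]*z,z],-1)
    return (P-c["t"])@c["R"]   # R^T (P-t)
E
python3 - <<'E'
import cv2,numpy as np
from h import *
t=cv2.imread("pics/top0.png");s=cv2.imread("pics/scene0.png")
a=[cv2.resize(x,(400,300),interpolation=cv2.INTER_CUBIC) for x in (t[200:275,135:235],t[200:275,290:390],s[150:195,215:275],s[235:280,160:220])]
cv2.imwrite("pics/z1.png",np.vstack([np.hstack(a[:2]),np.hstack(a[2:])]))
c=np.load("pics/top0.npz");W=world(c)
for n,(r0,r1,c0,c1) in dict(L=(200,275,160,200),R=(205,280,318,350),stand=(90,190,220,335)).items():
    w=W[r0:r1,c0:c1].reshape(-1,3);print(n,np.percentile(w[:,2],[1,50,99]).round(3))
for rc in [(145,279),(140,279),(143,275),(143,283),(149,230),(146,327),(171,275),(240,177),(240,182),(214,183),(245,338),(262,339),(222,335),(214,334)]:
    print(rc,W[rc].round(3))
E
```

```text
L [-0.005  0.003  0.078]
R [-0.004  0.005  0.078]
stand [-0.004  0.021  0.318]
(145, 279) [ 0.656 -0.066  0.293]
(140, 279) [ 0.655 -0.065  0.336]
(143, 275) [ 0.748 -0.063  0.041]
(143, 283) [ 0.661 -0.077  0.295]
(149, 230) [0.652 0.069 0.28 ]
(146, 327) [ 0.656 -0.199  0.278]
(171, 275) [ 0.653 -0.062  0.021]
(240, 177) [0.415 0.26  0.076]
(240, 182) [0.419 0.259 0.012]
(214, 183) [0.501 0.245 0.066]
(245, 338) [ 0.393 -0.256  0.076]
(262, 339) [ 0.34  -0.255  0.078]
(222, 335) [ 0.468 -0.252  0.065]
(214, 334) [ 0.494 -0.25   0.066]
```

View pics/z1.png

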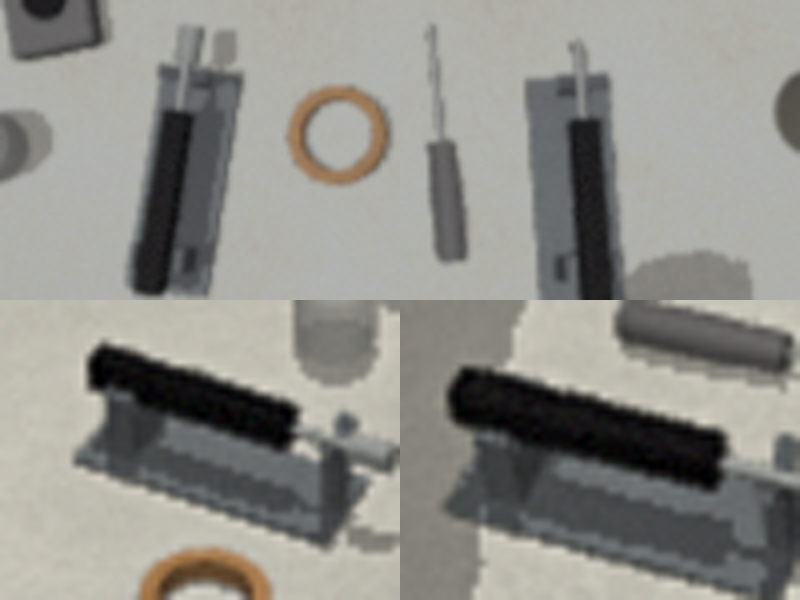

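The left tool ends in the fat socket, so it's the driver. The right one, at top (334,247), ends in a thin shaft with a side prong, so that's the pole. Next I'll fit the pole, its cradle and the ring from both fixed cameras.

```bash
python3 - <<'E'
import numpy as np
from h import *
for n in("top","scene"):
    c=dict(np.load(f"pics/{n}0.npz"));W=world(c);f=c["frame"].astype(int)
    x,y,z=W[...,0],W[...,1],W[...,2]
    m=(x>.25)&(x<.52)&(abs(y+.255)<.06)
    b=m&(f.max(2)<45)&(z>.05)
    p=W[b];mu=p[:,:2].mean(0);u=np.linalg.svd(p[:,:2]-mu)[2][0];u*=np.sign(u[0]);s=(p[:,:2]-mu)@u
    print(n,"handle",len(p),mu.round(4),"yaw",np.degrees(np.arctan2(u[1],u[0])).round(2),"ends",(mu+u*s.min()).round(4),(mu+u*s.max()).round(4),"z99",np.percentile(p[:,2],[50,95]).round(4))
    a=m&~b&(z>.045)&(z<.1); p=W[a];
    p=p[np.argsort(p[:,0])]; print(p[-25:].round(3).tolist())
    r=(abs(x-.655)<.03)&(abs(y+.065)<.05)&(z>.275)
    p=W[r];print("ring",len(p),p.mean(0).round(4),p.min(0).round(4),p.max(0).round(4))
    for sg,y0 in(("L",.069),("R",-.199)):
        r=(abs(x-.655)<.03)&(abs(y-y0)<.03)&(z>.27);p=W[r];print("upright",sg,len(p),p.min(0).round(4),p.max(0).round(4),p.mean(0).round(4))
E
```

```text
top handle 324 [ 0.3686 -0.2522] yaw 1.23 ends [ 0.2998 -0.2536] [ 0.4414 -0.2506] z99 [0.0741 0.0777]
[[0.481, -0.256, 0.062], [0.482, -0.247, 0.06], [0.484, -0.246, 0.064], [0.485, -0.25, 0.063], [0.485, -0.253, 0.062], [0.487, -0.25, 0.065], [0.488, -0.247, 0.064], [0.488, -0.254, 0.06], [0.491, -0.249, 0.067], [0.491, -0.253, 0.064], [0.491, -0.247, 0.063], [0.494, -0.25, 0.066], [0.494, -0.247, 0.064], [0.495, -0.255, 0.057], [0.497, -0.25, 0.065], [0.498, -0.254, 0.061], [0.498, -0.248, 0.061], [0.501, -0.25, 0.065], [0.501, -0.247, 0.066], [0.501, -0.254, 0.064], [0.504, -0.247, 0.066], [0.504, -0.251, 0.064], [0.506, -0.247, 0.048], [0.507, -0.251, 0.064], [0.508, -0.248, 0.062]]
ring 124 [ 0.6569 -0.0643  0.3153] [ 0.653  -0.0919  0.2755] [ 0.663  -0.0388  0.3416]
upright L 125 [0.6377 0.0551 0.2714] [0.6694 0.083  0.2844] [0.654  0.0691 0.2797]
upright R 125 [ 0.641  -0.2128  0.2708] [ 0.674  -0.1841  0.2853] [ 0.6575 -0.1989  0.2795]
scene handle 339 [ 0.3727 -0.26  ] yaw 1.03 ends [ 0.2961 -0.2614] [ 0.4812 -0.258 ] z99 [0.0727 0.0772]
[[0.482, -0.261, 0.066], [0.483, -0.256, 0.065], [0.483, -0.249, 0.062], [0.485, -0.254, 0.058], [0.486, -0.255, 0.065], [0.488, -0.25, 0.065], [0.489, -0.254, 0.059], [0.489, -0.253, 0.064], [0.492, -0.251, 0.062], [0.495, -0.257, 0.066], [0.495, -0.249, 0.062], [0.497, -0.254, 0.063], [0.498, -0.249, 0.063], [0.5, -0.252, 0.062], [0.5, -0.245, 0.059], [0.501, -0.256, 0.062], [0.502, -0.253, 0.047], [0.503, -0.252, 0.063], [0.505, -0.256, 0.063], [0.505, -0.257, 0.06], [0.507, -0.253, 0.055], [0.507, -0.253, 0.06], [0.507, -0.252, 0.065], [0.508, -0.257, 0.05], [0.508, -0.257, 0.055]]
ring 74 [ 0.6585 -0.0697  0.3145] [ 0.6539 -0.0934  0.2763] [ 0.6632 -0.041   0.3415]
upright L 73 [0.6381 0.0491 0.2702] [0.671  0.0844 0.2842] [0.6561 0.0655 0.2783]
upright R 103 [ 0.6402 -0.2172  0.2705] [ 0.6746 -0.183   0.2841] [ 0.6594 -0.2039  0.2787]
```

```bash
cat >> h.py <<'E'
from scipy.spatial.transform import Rotation as Ro
def go(s,p,yaw_deg,pitch=0):
    """delta_pos, angular in tool axes; tool down with tool x at yaw"""
    R0=Ro.from_euler("xyz",s["ee_rot"]); R1=Ro.from_euler("xyz",[180,pitch,yaw_deg],degrees=True)
    d=R0.inv().apply(np.array(p)-s["tcp_pos"])
    print("delta",d.round(4).tolist(),"ang",np.degrees((R0.inv()*R1).as_rotvec()).round(2).tolist())
E
python3 - <<'E'
from plant import arm
from h import *
go(arm.get_state(),[0.38,-0.254,0.23],1.2)
E
```

```text
delta [0.3091, -0.2379, 0.0001] ang [-0.09, -0.0, 12.48]
```

```bash
python3 -m handwheel '[{"claw":100,"delta_pos":[0.03,-0.024,0],"angular":[0,0,1.5]},{"claw":100,"delta_pos":[0.06,-0.048,0],"angular":[0,0,3]},{"claw":100,"delta_pos":[0.09,-0.07,0],"angular":[0,0,4.5]},{"claw":100,"delta_pos":[0.125,-0.095,0],"angular":[0,0,6]},{"claw":100,"delta_pos":[0.16,-0.12,0],"angular":[0,0,7.5]},{"claw":100,"delta_pos":[0.195,-0.15,0],"angular":[0,0,9]},{"claw":100,"delta_pos":[0.23,-0.175,0],"angular":[0,0,10.5]},{"claw":100,"delta_pos":[0.265,-0.2,0],"angular":[0,0,12.5]},{"claw":100,"delta_pos":[0.295,-0.225,0],"angular":[0,0,12.5]},{"claw":100,"delta_pos":[0.309,-0.238,0],"angular":[0,0,12.5]},{"claw":100,"delta_pos":[0.309,-0.238,0],"angular":[0,0,12.5]},{"claw":100,"delta_pos":[0.309,-0.238,0],"angular":[0,0,12.5]}]'
cat >> h.py <<'E'
def wworld(c,s):
    T=np.eye(4);T[:3,:3]=Ro.from_euler("xyz",s["ee_rot"]).as_matrix();T[:3,3]=s["tcp_pos"]
    M=T@c["tool_from_camera"];K=c["intrinsics"];z=c["range_z"];v,u=np.mgrid[:384,:512]
    P=np.stack([(u-K[0,2])/K[0,0]*z,(v-K[1,2])/K[1,1]*z,z],-1)
    return P@M[:3,:3].T+M[:3,3],M
E
python3 - <<'E'
from plant import arm
from h import *
s=arm.get_state();print(s["tcp_pos"],s["ee_rot"],s["ft_force"])
c=arm.read_camera("wrist");cv2.imwrite("pics/w1.png",c["frame"]);np.savez("pics/w1.npz",**c,**{"s_"+k:v for k,v in s.items()})
print(c["tool_from_camera"].round(3).tolist())
E
```

```text
time: 1.3
tcp_pos: [0.3797, -0.2543, 0.2302]
ee_rot: [3.141, 0.001, 0.022]
ft_force: [0.0, 0.0, 0.3]
gripper_width: 0.0854
[ 0.37973278 -0.25434422  0.23018212] [3.14117461e+00 8.41524075e-04 2.19604240e-02] [0.03194904 0.02242792 0.34369136]
[[-0.0, -0.962, -0.272, 0.07], [1.0, -0.0, -0.0, 0.0], [0.0, -0.272, 0.962, -0.144], [0.0, 0.0, 0.0, 1.0]]
```

View pics/w1.png

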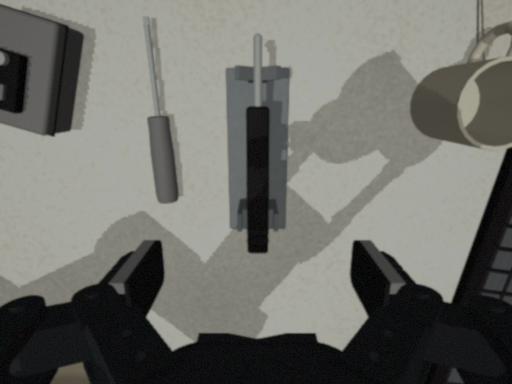

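The wrist view shows the pole in its cradle, with the handle at cols 247–269 and rows 107–252. The shaft runs up to the hook at (258,36), and the jaws frame it. I'll measure from here.

```bash
python3 - <<'E'
from h import *
d=dict(np.load("pics/w1.npz"));s={k[2:]:d[k] for k in d if k.startswith("s_")}
W,M=wworld(d,s);f=d["frame"].astype(int);v,u=np.mgrid[:384,:512]
roi=(u>235)&(u<280)&(v>25)&(v<258)
b=roi&(f.max(2)<40)&(W[...,2]>.065)
p=W[b];print("handle n",len(p),"z",np.percentile(p[:,2],[5,50,95]).round(4))
mu=p[:,:2].mean(0);uu=np.linalg.svd(p[:,:2]-mu,full_matrices=False)[2][0];uu*=np.sign(uu[0]);q=(p[:,:2]-mu)@uu
print(mu.round(4),np.degrees(np.arctan2(uu[1],uu[0])).round(2),(mu+uu*q.min()).round(4),(mu+uu*q.max()).round(4))
for r in (120,160,200,240):
    print(r,W[r][b[r]][:,1].min().round(4),W[r][b[r]][:,1].max().round(4),W[r][b[r]][:,0].mean().round(4))
sh=roi&(v<105)&(W[...,2]>.055)&(W[...,2]<.075)&(abs(u-258)<8)
for r in range(34,106,8):
    w=W[r][sh[r]]
    if len(w):print("shaft",r,w[:,0].mean().round(4),w[:,1].min().round(4),w[:,1].max().round(4),w[:,2].max().round(4))
# cradle base
g=(u>222)&(u<295)&(v>60)&(v<235)&(abs(W[...,2]-.008)<.004)&(f.mean(2)<130)
p=W[g][:,:2].astype(np.float32);print("base",cv2.minAreaRect(p))
p=W[(v<110)&(v>60)&(u>225)&(u<292)&(W[...,2]>.06)];print("V rims",p.min(0),p.max(0))
E
```

```text
handle n 3003 z [0.0729 0.0743 0.0755]
[ 0.3763 -0.2557] 1.23 [ 0.2973 -0.2573] [ 0.4501 -0.2541]
120 -0.2643 -0.2446 0.4321
160 -0.2655 -0.2461 0.397
200 -0.2657 -0.2456 0.3539
240 -0.267 -0.2473 0.3105
shaft 34 0.5072 -0.2541 -0.2505 0.0637
shaft 42 0.5004 -0.2561 -0.2488 0.0651
shaft 50 0.4938 -0.2562 -0.2489 0.065
shaft 58 0.487 -0.2564 -0.249 0.0649
shaft 66 0.4802 -0.2603 -0.2492 0.0643
shaft 74 0.4733 -0.2605 -0.2474 0.0649
shaft 82 0.4662 -0.2569 -0.2494 0.0654
shaft 90 0.459 -0.2571 -0.2496 0.0653
shaft 98 0.4518 -0.2563 -0.2497 0.0666
base ((0.3895421624183655, -0.255064457654953), (0.18813732266426086, 0.069232277572155), 1.3361119031906128)
V rims [ 0.44173681 -0.27395865  0.06002948] [ 0.48469542 -0.23190918  0.37405347]
```

```bash
python3 - <<'E'
from h import *
d=dict(np.load("pics/w1.npz"));s={k[2:]:d[k] for k in d if k.startswith("s_")}
W,M=wworld(d,s);f=d["frame"].astype(int)
for r in list(range(60,82,2))+list(range(196,236,3)): print(r,[(W[r,c].round(3)[[0,2]].tolist(),f[r,c].tolist()) for c in (234,245,282)])
print(M[:3,3])
E
```

```text
60 [([0.492, 0.001], [157, 168, 166]), ([0.492, 0.001], [157, 167, 166]), ([0.493, 0.0], [162, 168, 166])]
62 [([0.49, 0.001], [159, 168, 166]), ([0.49, 0.001], [156, 166, 167]), ([0.491, 0.001], [162, 169, 167])]
64 [([0.488, 0.001], [156, 165, 165]), ([0.488, 0.001], [151, 161, 163]), ([0.489, 0.001], [160, 168, 166])]
66 [([0.479, 0.069], [132, 139, 138]), ([0.48, 0.065], [105, 110, 108]), ([0.487, -0.0], [145, 152, 151])]
68 [([0.478, 0.068], [101, 102, 100]), ([0.478, 0.066], [80, 80, 76]), ([0.484, 0.008], [83, 86, 83])]
70 [([0.476, 0.068], [100, 99, 94]), ([0.476, 0.065], [81, 80, 76]), ([0.482, 0.009], [82, 81, 77])]
72 [([0.474, 0.067], [99, 99, 95]), ([0.475, 0.065], [82, 83, 79]), ([0.48, 0.008], [80, 81, 77])]
74 [([0.472, 0.068], [100, 100, 96]), ([0.473, 0.065], [82, 82, 78]), ([0.478, 0.008], [80, 80, 77])]
76 [([0.471, 0.068], [100, 101, 95]), ([0.471, 0.067], [82, 81, 77]), ([0.476, 0.007], [79, 79, 77])]
78 [([0.469, 0.068], [100, 100, 95]), ([0.469, 0.067], [80, 80, 76]), ([0.474, 0.007], [91, 92, 86])]
80 [([0.47, 0.01], [103, 104, 99]), ([0.471, 0.009], [89, 89,
[... 840 characters left out ...]
0.311, 0.008], [79, 79, 76])]
220 [([0.306, 0.008], [107, 107, 103]), ([0.321, 0.046], [75, 75, 71]), ([0.307, 0.009], [79, 81, 75])]
223 [([0.302, 0.008], [109, 108, 104]), ([0.318, 0.046], [74, 74, 71]), ([0.304, 0.009], [77, 78, 75])]
226 [([0.297, 0.007], [106, 105, 101]), ([0.314, 0.046], [77, 79, 75]), ([0.299, 0.009], [79, 79, 77])]
229 [([0.291, 0.0], [108, 116, 116]), ([0.291, 0.0], [106, 113, 113]), ([0.292, -0.0], [107, 114, 115])]
232 [([0.287, 0.001], [127, 136, 137]), ([0.287, -0.0], [121, 131, 131]), ([0.288, -0.0], [123, 132, 133])]
235 [([0.282, -0.001], [123, 131, 133]), ([0.283, 0.0], [122, 131, 132]), ([0.283, -0.0], [122, 132, 132])]
[ 0.45010086 -0.25322399  0.37405347]
```

Wrist and fixed cameras agree that the pole origin is near (0.401,-0.255,0.060), with yaw about 1.25° and the handle top at 74 mm. I'll go down part way and check again from there.

```bash
python3 -m handwheel '[{"claw":100,"delta_pos":[0.015,0,0.03],"angular":[0,0,0]},{"claw":100,"delta_pos":[0.03,0,0.06],"angular":[0,0,0]},{"claw":100,"delta_pos":[0.045,0,0.09],"angular":[0,0,0]},{"claw":100,"delta_pos":[0.045,0,0.1],"angular":[0,0,0]},{"claw":100,"delta_pos":[0.045,0,0.1],"angular":[0,0,0]}]'
python3 - <<'E'
from plant import arm
from h import *
s=arm.get_state()
d=arm.read_camera("wrist");cv2.imwrite("pics/w2.png",d["frame"]);np.savez("pics/w2.npz",**d,**{"s_"+k:v for k,v in s.items()})
W,M=wworld(d,s);f=d["frame"].astype(int);v,u=np.mgrid[:384,:512]
b=(abs(u-256)<60)&(f.max(2)<40)&(W[...,2]>.068)&(W[...,2]<.08)
p=W[b];print("handle n",len(p),"z",np.percentile(p[:,2],[5,50,95]).round(4))
for r in range(60,300,20):
    w=W[r][b[r]]
    if len(w):print(r,w[:,0].mean().round(4),w[:,1].min().round(4),w[:,1].max().round(4),w[:,1].mean().round(4))
go(s,[.425,-.2545,.066],1.25)
E
```

```text
time: 1.85
tcp_pos: [0.4232, -0.2536, 0.1289]
ee_rot: [-3.139, 0.004, 0.02]
ft_force: [-0.3, 0.3, 1.4]
gripper_width: 0.0855
handle n 4766 z [0.0728 0.0742 0.0753]
180 0.4431 -0.2643 -0.2445 -0.2543
200 0.4297 -0.2646 -0.2446 -0.2546
220 0.4156 -0.2651 -0.2448 -0.2549
240 0.4009 -0.2648 -0.2448 -0.2548
260 0.3856 -0.2654 -0.2457 -0.2555
280 0.37 -0.2665 -0.2444 -0.2554
delta [0.002, 0.0011, 0.0628] ang [-0.14, 0.22, -0.13]
```

View pics/w2.png

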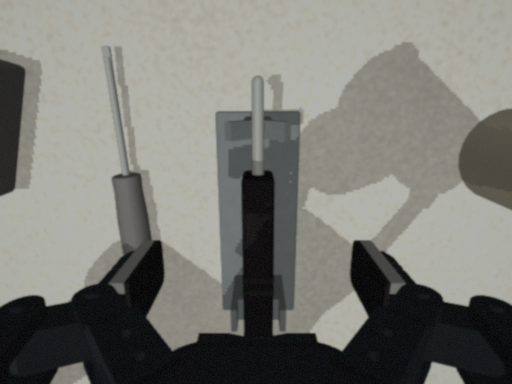

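The handle (cols 244–274, front end at row 172) is centred between the jaws. The second view gives the same height, with the top at 74 mm. Now I'll descend and grip.

```bash
python3 -m handwheel '[{"claw":100,"delta_pos":[0.001,0.0005,0.025],"angular":[0,0,0]},{"claw":100,"delta_pos":[0.003,0.001,0.05],"angular":[0,0,0]},{"claw":100,"delta_pos":[0.003,0.001,0.06],"angular":[0,0,0]},{"claw":100,"delta_pos":[0.003,0.001,0.063],"angular":[0,0,0]},{"claw":100,"delta_pos":[0.003,0.001,0.063],"angular":[0,0,0]},{"claw":100,"delta_pos":[0.003,0.001,0.063],"angular":[0,0,0]}]' && python3 -m handwheel '[{"claw":40,"delta_pos":[0,0,0],"angular":[0,0,0]},{"claw":30,"delta_pos":[0,0,0],"angular":[0,0,0]},{"claw":30,"delta_pos":[0,0,0],"angular":[0,0,0]},{"claw":10,"delta_pos":[0,0,0],"angular":[0,0,0]},{"claw":0,"delta_pos":[0,0,0],"angular":[0,0,0]},{"claw":0,"delta_pos":[0,0,0],"angular":[0,0,0]},{"claw":0,"delta_pos":[0,0,0],"angular":[0,0,0]},{"claw":0,"delta_pos":[0,0,0],"angular":[0,0,0]}]' 90
```

```text
time: 2.5
tcp_pos: [0.4286, -0.2551, 0.0687]
ee_rot: [3.14, -0.002, 0.02]
ft_force: [-1.1, -0.6, -0.4]
gripper_width: 0.0854
time: 3.3
tcp_pos: [0.428, -0.2542, 0.0679]
ee_rot: [-3.141, -0.0, 0.021]
ft_force: [-0.7, 2.4, 5.2]
gripper_width: 0.0185
```

```bash
python3 -m handwheel '[{"claw":0,"delta_pos":[0,0,-0.01],"angular":[0,0,0]},{"claw":0,"delta_pos":[0,0,-0.03],"angular":[0,0,0]},{"claw":0,"delta_pos":[0,0,-0.06],"angular":[0,0,0]},{"claw":0,"delta_pos":[0,0,-0.09],"angular":[0,0,0]},{"claw":0,"delta_pos":[0,0,-0.12],"angular":[0,0,0]},{"claw":0,"delta_pos":[0,0,-0.15],"angular":[0,0,0]},{"claw":0,"delta_pos":[0,0,-0.18],"angular":[0,0,0]},{"claw":0,"delta_pos":[0,0,-0.21],"angular":[0,0,0]},{"claw":0,"delta_pos":[0,0,-0.24],"angular":[0,0,0]},{"claw":0,"delta_pos":[0,0,-0.26],"angular":[0,0,0]},{"claw":0,"delta_pos":[0,0,-0.265],"angular":[0,0,0]},{"claw":0,"delta_pos":[0,0,-0.265],"angular":[0,0,0]}]'
python3 - <<'E'
from plant import arm
from h import *
for n in("wrist","scene"):
    s=arm.get_state()
    d=arm.read_camera(n);cv2.imwrite(f"pics/l_{n}.png",d["frame"]);np.savez(f"pics/l_{n}.npz",**d,**{"s_"+k:v for k,v in s.items()})
print(s["tcp_pos"],s["ee_rot"],s["ft_force"],s["torque"],s["gripper_width"])
a=cv2.imread("pics/l_wrist.png");b=cv2.imread("pics/l_scene.png")
cv2.imwrite("pics/l.png",np.vstack([cv2.resize(a,(400,300)),cv2.resize(b,(400,300))]))
E
```

```text
time: 4.5
tcp_pos: [0.428, -0.2545, 0.3328]
ee_rot: [3.141, -0.001, 0.021]
ft_force: [0.1, 0.0, -1.7]
gripper_width: 0.0185
[ 0.42759625 -0.25414772  0.3316232 ] [-3.14097516e+00  9.31853582e-04  2.05583629e-02] [ 0.01862499 -0.57628273 -2.23630785] [-0.02083208 -0.12130745  0.01249993] 0.018242301402736867
```

View pics/l.png

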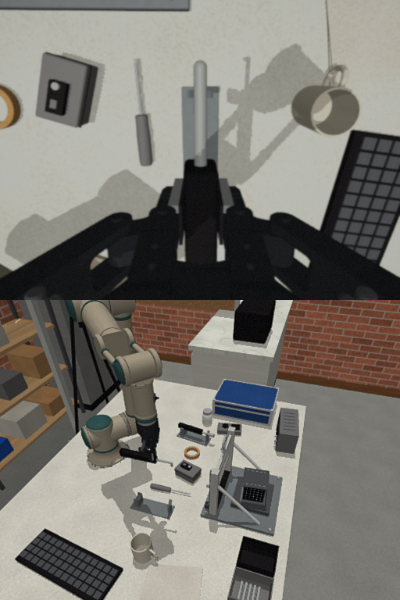

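The pole is held and level: the wrist view has the shaft going up to (200,65), and the scene view shows the cradle empty. Next I'll measure the hook in the tool frame.

```bash
cat >> h.py <<'E'
def hook(d,s,verbose=1):
    W,M=wworld(d,s);R=Ro.from_euler("xyz",s["ee_rot"])
    T=R.inv().apply((W-s["tcp_pos"]).reshape(-1,3)).reshape(W.shape)
    m=(abs(T[...,1])<.012)&(T[...,0]>.03)&(T[...,0]<.1)&(abs(T[...,2]-.005)<.012)&(d["range_z"]>.05)
    t=T[m]
    out=[]
    for a,b in((.03,.045),(.045,.06),(.06,.072),(.072,.1)):
        q=t[(t[:,0]>a)&(t[:,0]<b)]
        if len(q)>3 and verbose: print("tool x",a,b,len(q),"y mid",((q[:,1].min()+q[:,1].max())/2).round(4),"top z",np.percentile(q[:,2],5).round(4))
    print("tip tool x",np.percentile(t[:,0],99.5).round(4))
    return T,m
E
python3 - <<'E'
from h import *
d=dict(np.load("pics/l_wrist.npz"));s={k[2:]:d[k] for k in d if k.startswith("s_")}
hook(d,s)
E
```

```text
tool x 0.03 0.045 494 y mid 0.0001 top z 0.0026
tool x 0.045 0.06 542 y mid 0.0001 top z 0.0024
tool x 0.06 0.072 470 y mid -0.0001 top z 0.0022
tool x 0.072 0.1 314 y mid -0.0001 top z 0.0023
tip tool x 0.0797
```

```bash
python3 -m handwheel '[{"claw":0,"delta_pos":[0.01,-0.02,0],"angular":[0,0,0]},{"claw":0,"delta_pos":[0.02,-0.045,0],"angular":[0,0,0]},{"claw":0,"delta_pos":[0.035,-0.07,0],"angular":[0,0,0]},{"claw":0,"delta_pos":[0.05,-0.1,0],"angular":[0,0,0]},{"claw":0,"delta_pos":[0.065,-0.13,0],"angular":[0,0,0]},{"claw":0,"delta_pos":[0.08,-0.155,0],"angular":[0,0,0]},{"claw":0,"delta_pos":[0.09,-0.175,0],"angular":[0,0,0]},{"claw":0,"delta_pos":[0.095,-0.184,0],"angular":[0,0,0]},{"claw":0,"delta_pos":[0.095,-0.184,0],"angular":[0,0,0]},{"claw":0,"delta_pos":[0.095,-0.184,0],"angular":[0,0,0]}]'
python3 - <<'E'
from plant import arm
from h import *
for n in("wrist","scene","top"):
    s=arm.get_state()
    d=arm.read_camera(n);cv2.imwrite(f"pics/m_{n}.png",d["frame"]);np.savez(f"pics/m_{n}.npz",**d,**{"s_"+k:v for k,v in s.items()})
print(s["tcp_pos"],s["ee_rot"],s["ft_force"],s["gripper_width"])
a=cv2.imread("pics/m_wrist.png");b=cv2.imread("pics/m_scene.png")[140:260,220:380];c=cv2.imread("pics/m_top.png")[120:240,200:360]
cv2.imwrite("pics/m.png",np.vstack([np.hstack([cv2.resize(x,(400,300)) for x in (b,c)]),np.hstack([cv2.resize(a,(400,300)),np.zeros((300,400,3),np.uint8)])]))
d=dict(np.load("pics/m_wrist.npz"));s={k[2:]:d[k] for k in d if k.startswith("s_")}
hook(d,s);W,M=wworld(d,s)
r=(W[...,2]>.27)&(W[...,0]>.635)&(W[...,0]<.68);p=W[r]
up=p[abs(p[:,1]+.066)<.045];print("ring pts",len(up),up.min(0).round(4),up.max(0).round(4),up.mean(0).round(4))
w=W[(abs(W[...,0]-.657)<.03)&(abs(W[...,2]-.28)<.015)];print(len(w),w.min(0),w.max(0))
E
```

```text
time: 5.6
tcp_pos: [0.5186, -0.0691, 0.3316]
ee_rot: [3.141, 0.002, 0.021]
ft_force: [-0.5, 0.3, -1.5]
gripper_width: 0.0182
[ 0.51860991 -0.06951381  0.33210506] [3.14096126e+00 9.01463003e-04 1.93388994e-02] [-0.67081896  0.05701453 -0.77707277] 0.018241948819178826
tool x 0.03 0.045 504 y mid 0.0001 top z 0.0027
tool x 0.045 0.06 543 y mid 0.0001 top z 0.0024
tool x 0.06 0.072 456 y mid -0.0001 top z 0.0023
tool x 0.072 0.1 315 y mid -0.0001 top z 0.0023
tip tool x 0.0797Traceback (most recent call last):
  File "<stdin>", line 12, in <module>
    return umr_minimum(a, axis, None, out, keepdims, initial, where)
ValueError: zero-size array to reduction operation minimum which has no identity
```

View pics/m.png

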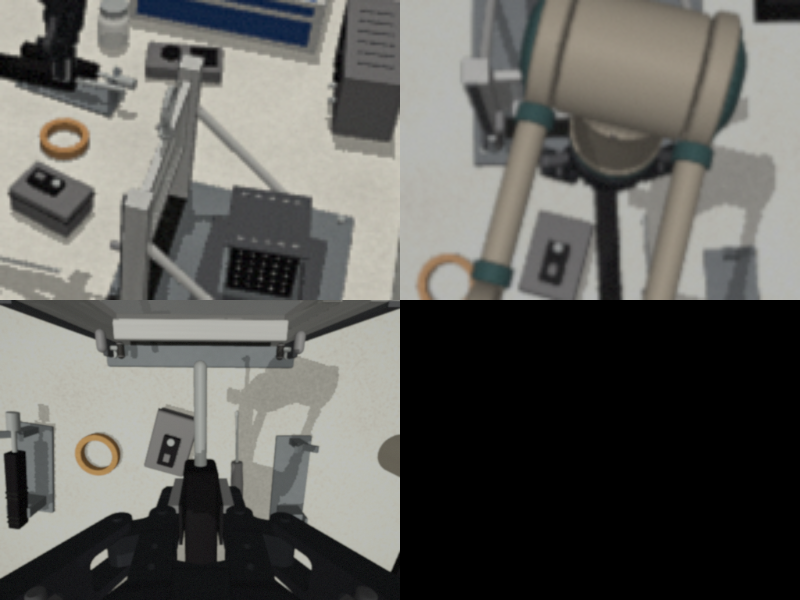

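The wrist view only shows the sash's lower edge and the base, since the ring is out of frame. The scene crop shows the hook tip at (130,82) and the ring at about (175,108). I'll compare hook and ring within the scene camera so its bias cancels, and check the stand's centre in the wrist view.

```bash
python3 - <<'E'
from h import *
d=dict(np.load("pics/m_scene.npz"));W=world(d)
x,y,z=W[...,0],W[...,1],W[...,2];f=d["frame"]
m=(abs(y+.07)<.03)&(x>.555)&(x<.625)&(z>.29)&(z<.34)
p=W[m];p=p[np.argsort(p[:,0])];print("hook pts",len(p));print(p[::max(1,len(p)//25)].round(4).tolist())
r=(abs(x-.657)<.02)&(abs(y+.066)<.045)&(z>.272);p=W[r]
print("ring",len(p),p.min(0).round(4),p.max(0).round(4),p.mean(0).round(4))
q=p[p[:,2]>.29]
from scipy.optimize import least_squares
g=least_squares(lambda a:np.hypot(q[:,1]-a[0],q[:,2]-a[1])-.024,[-.066,.315],loss="soft_l1",f_scale=.002);print("circle y,z",g.x.round(4),"x",q[:,0].mean().round(4))
d0=dict(np.load("pics/top0.npz"));W0=world(d0);q=W0[(abs(W0[...,0]-.657)<.02)&(abs(W0[...,1]+.066)<.045)&(W0[...,2]>.29)]
g=least_squares(lambda a:np.hypot(q[:,1]-a[0],q[:,2]-a[1])-.024,[-.066,.315],loss="soft_l1",f_scale=.002);print("top circle y,z",g.x.round(4),"x",q[:,0].mean().round(4),len(q))
d=dict(np.load("pics/m_wrist.npz"));s={k[2:]:d[k] for k in d if k.startswith("s_")};W,M=wworld(d,s)
b=(abs(W[...,2]-.018)<.003)&(W[...,0]>.58)&(W[...,0]<.64);p=W[b];print("base in wrist",len(p),p.min(0).round(4),p.max(0).round(4))
for y0 in(-.2,-.18,-.15,-.1,-.06,-.02,.02,.05): 
    q=p[abs(p[:,1]-y0)<.008]; print(y0,q[:,0].min().round(4) if len(q) else None)
b=(W[...,2]>.12)&(W[...,0]>.6)&(W[...,0]<.7);p=W[b];print("sash lower",len(p),p.min(0).round(4),p.max(0).round(4))
E
```

```text
hook pts 44
[[0.5553, -0.069, 0.3215], [0.5557, -0.0701, 0.3308], [0.5558, -0.0702, 0.3267], [0.5579, -0.0666, 0.3287], [0.559, -0.0699, 0.3232], [0.5593, -0.0706, 0.328], [0.5622, -0.0693, 0.3278], [0.5626, -0.0704, 0.3246], [0.5659, -0.0704, 0.3254], [0.566, -0.0707, 0.3299], [0.5687, -0.0688, 0.3291], [0.5691, -0.07, 0.326], [0.571, -0.0656, 0.3271], [0.5728, -0.0712, 0.3279], [0.573, -0.0716, 0.3242], [0.5746, -0.0662, 0.3286], [0.5762, -0.0714, 0.3291], [0.5766, -0.0725, 0.3259], [0.5789, -0.069, 0.3237], [0.5793, -0.0707, 0.3293], [0.581, -0.0653, 0.3254], [0.583, -0.0715, 0.3268], [0.5849, -0.0673, 0.3281], [0.586, -0.0707, 0.3269], [0.5883, -0.0674, 0.329], [0.5891, -0.0695, 0.3227], [0.5892, -0.0702, 0.3274], [0.5915, -0.0668, 0.3253], [0.5915, -0.0673, 0.3298], [0.592, -0.0682, 0.3223], [0.5924, -0.069, 0.3147], [0.5925, -0.0693, 0.3108], [0.5926, -0.0701, 0.3199], [0.5952, -0.0682, 0.3274], [0.5957, -0.0695, 0.3244], [0.5958, -0.0694, 0.316], [0.5959, -0.0699, 0.3206], [0.5964, -0.0708, 0.3089], [0.5968, -0.0724, 0.3145], [0.5985, -0.0682, 0.3283], [0.5989, -0.0685, 0.3161], [0.5989, -0.0692, 0.3251], [0.599, -0.0693, 0.321], [0.5993, -0.0697, 0.313]]
ring 76 [ 0.6543 -0.094   0.2727] [ 0.6627 -0.0433  0.3412] [ 0.6585 -0.0697  0.3131]
circle y,z [-0.0678  0.3145] x 0.6585
top circle y,z [-0.0641  0.3157] x 0.6571 115
base in wrist 5348 [ 0.6051 -0.2315  0.015 ] [0.64   0.0979 0.021 ]
-0.2 0.6096
-0.18 0.6092
-0.15 0.6085
-0.1 0.6076
-0.06 0.6081
-0.02 0.6072
0.02 0.6064
0.05 0.6059
sash lower 21834 [ 0.6157 -0.212   0.1201] [0.6568 0.08   0.2823]
```

```bash
python3 - <<'E'
import cv2,numpy as np
b=cv2.imread("pics/m_scene.png")[160:220,255:315]
cv2.imwrite("pics/m2.png",cv2.resize(b,(600,600),interpolation=cv2.INTER_CUBIC))
E
```

```text
(no output)
```

View pics/m2.png

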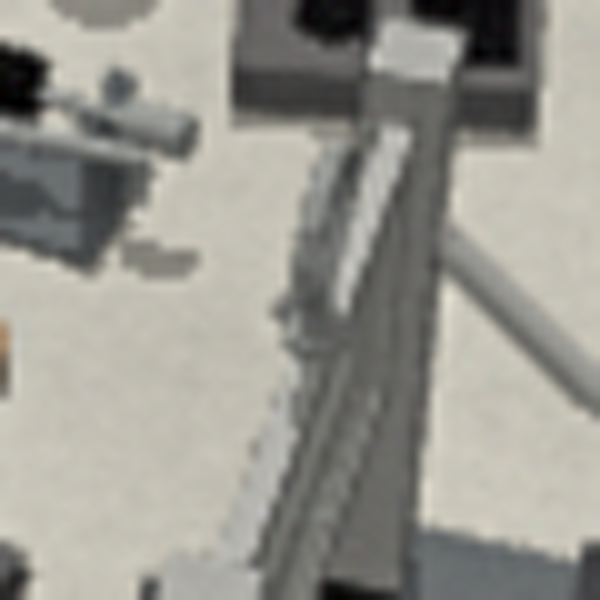

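The hook axis (y≈-0.068, z≈0.326) is lined up with the ring (y≈-0.067, z≈0.315–0.317, x≈0.658). I'll lower it 2 mm and feed it through 75 mm.

```bash
python3 -m handwheel '[{"claw":0,"delta_pos":[0.01,0,0.001],"angular":[0,0,0]},{"claw":0,"delta_pos":[0.025,0,0.002],"angular":[0,0,0]},{"claw":0,"delta_pos":[0.035,0,0.002],"angular":[0,0,0]},{"claw":0,"delta_pos":[0.045,0,0.002],"angular":[0,0,0]},{"claw":0,"delta_pos":[0.055,0,0.002],"angular":[0,0,0]},{"claw":0,"delta_pos":[0.065,0,0.002],"angular":[0,0,0]},{"claw":0,"delta_pos":[0.075,0,0.002],"angular":[0,0,0]},{"claw":0,"delta_pos":[0.075,0,0.002],"angular":[0,0,0]},{"claw":0,"delta_pos":[0.075,0,0.002],"angular":[0,0,0]}]'
python3 - <<'E'
from plant import arm
from h import *
s=arm.get_state()
d=arm.read_camera("scene");np.savez("pics/n_scene.npz",**d)
print(s["tcp_pos"],s["ft_force"],s["torque"])
K=d["intrinsics"];
def px(X):
    q=K@(d["R"]@np.array(X)+d["t"]);return (q[:2]/q[2]).round(1)
print(px([.672,-.067,.324]),px([.657,-.067,.316]))
u,v=px([.657,-.067,.316]).astype(int)
cv2.imwrite("pics/n.png",cv2.resize(d["frame"][v-30:v+30,u-40:u+40],(800,600),interpolation=cv2.INTER_CUBIC))
E
```

```text
time: 6.65
tcp_pos: [0.5941, -0.0668, 0.3301]
ee_rot: [-3.142, 0.001, 0.021]
ft_force: [-0.6, -0.7, -1.7]
gripper_width: 0.0184
[ 0.59408502 -0.06684152  0.33013976] [-0.63889724 -0.65866506 -1.69312374] [-0.02146774 -0.03133924 -0.0207809 ]
[291.5 180.6] [286.8 181.6]
```

View pics/n.png

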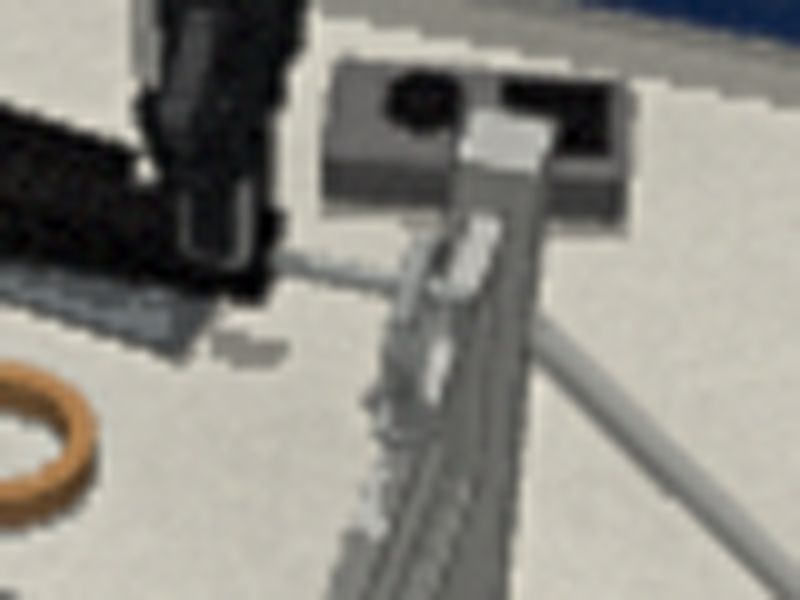

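The shaft passes into the ring with no contact force; the tip shows behind the ring wire at (455,280). Now I'll start the pull.

```bash
python3 -m handwheel '[{"claw":0,"delta_pos":[0,0,0.008],"angular":[0,0,0]},{"claw":0,"delta_pos":[0,0,0.016],"angular":[0,0,0]},{"claw":0,"delta_pos":[0,0,0.022],"angular":[0,0,0]},{"claw":0,"delta_pos":[0,0,0.028],"angular":[0,0,0]},{"claw":0,"delta_pos":[0,0,0.034],"angular":[0,0,0]},{"claw":0,"delta_pos":[0,0,0.042],"angular":[0,0,0]},{"claw":0,"delta_pos":[0,0,0.05],"angular":[0,0,0]}]' 110
python3 - <<'E'
from plant import arm
from h import *
s=arm.get_state()
d=arm.read_camera("scene");np.savez("pics/o_scene.npz",**d)
print(s["tcp_pos"],s["ft_force"],s["torque"])
W=world(d);x,y,z=[W[...,i] for i in range(3)]
p=W[(abs(x-.657)<.02)&(abs(y+.066)<.045)&(z>.23)];print(len(p),p.max(0))
u,v=286,191
cv2.imwrite("pics/o.png",cv2.resize(d["frame"][v-30:v+30,u-40:u+40],(800,600),interpolation=cv2.INTER_CUBIC))
E
```

```text
time: 7.4
tcp_pos: [0.5942, -0.0671, 0.28]
ee_rot: [3.141, -0.001, 0.021]
ft_force: [-0.1, -1.0, 0.2]
gripper_width: 0.0178
[ 0.59415249 -0.0670689   0.28003651] [-0.08906704 -0.97862863  0.23307653] [-0.07948538 -0.06551862 -0.02808285]
265 [ 0.67458405 -0.02151895  0.67419996]
```

View pics/o.png

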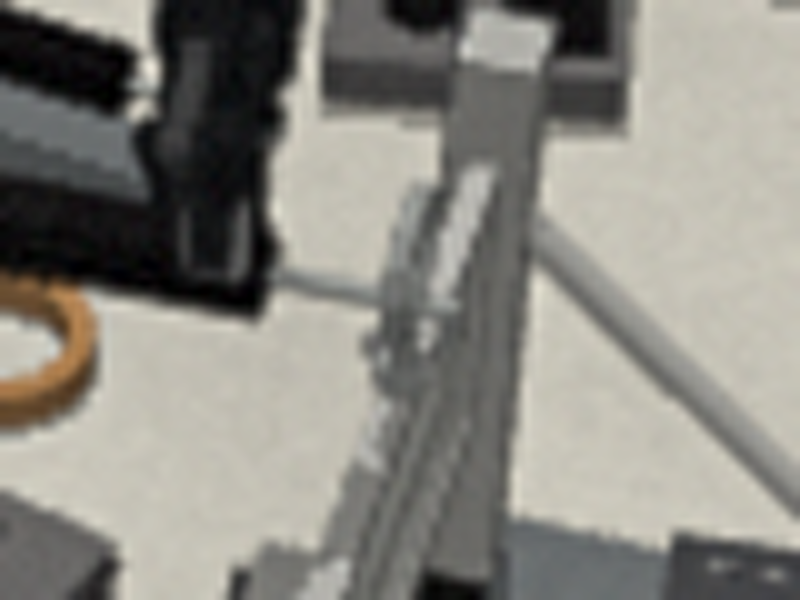

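The ring has come down with the shaft, which sits low in the hole at (390,290), and the wrist force has risen by about 2 N. I'll keep going.

```bash
python3 -m handwheel '[{"claw":0,"delta_pos":[0,0,0.01],"angular":[0,0,0]},{"claw":0,"delta_pos":[0,0,0.02],"angular":[0,0,0]},{"claw":0,"delta_pos":[0,0,0.03],"angular":[0,0,0]},{"claw":0,"delta_pos":[0,0,0.04],"angular":[0,0,0]},{"claw":0,"delta_pos":[0,0,0.05],"angular":[0,0,0]},{"claw":0,"delta_pos":[0,0,0.06],"angular":[0,0,0]},{"claw":0,"delta_pos":[0,0,0.066],"angular":[0,0,0]},{"claw":0,"delta_pos":[0,0,0.07],"angular":[0,0,0]},{"claw":0,"delta_pos":[0,0,0.074],"angular":[0,0,0]}]'
python3 -m handwheel '[{"claw":0,"delta_pos":[0,0,0.003],"angular":[0,0,0]},{"claw":0,"delta_pos":[0,0,0.006],"angular":[0,0,0]},{"claw":0,"delta_pos":[0,0,0.009],"angular":[0,0,0]},{"claw":0,"delta_pos":[0,0,0.011],"angular":[0,0,0]},{"claw":0,"delta_pos":[0,0,0.013],"angular":[0,0,0]},{"claw":0,"delta_pos":[0,0,0.013],"angular":[0,0,0]}]'
python3 - <<'E'
from plant import arm
from h import *
s=arm.get_state()
print(s["tcp_pos"],s["ft_force"],s["torque"])
for n in("scene","wrist"):
    s=arm.get_state();d=arm.read_camera(n);np.savez(f"pics/p_{n}.npz",**d,**{"s_"+k:v for k,v in s.items()})
    cv2.imwrite(f"pics/p_{n}.png",d["frame"])
d=dict(np.load("pics/p_scene.npz"));W=world(d);x,y,z=[W[...,i] for i in range(3)]
p=W[(abs(x-.658)<.012)&(abs(y+.066)<.05)&(z>.12)&(z<.24)];print(len(p),np.percentile(p[:,2],[90,98,100]))
u,v=286,215
a=cv2.resize(d["frame"][v-30:v+30,u-40:u+40],(400,300),interpolation=cv2.INTER_CUBIC)
cv2.imwrite("pics/p.png",np.hstack([a,cv2.resize(cv2.imread("pics/p_wrist.png"),(400,300))]))
d=dict(np.load("pics/p_wrist.npz"));s={k[2:]:d[k] for k in d if k.startswith("s_")};hook(d,s)
E
```

```text
time: 8.35
tcp_pos: [0.5935, -0.0668, 0.2061]
ee_rot: [-3.141, 0.001, 0.021]
ft_force: [-2.0, -0.9, 4.2]
gripper_width: 0.0173
time: 8.95
tcp_pos: [0.594, -0.0669, 0.193]
ee_rot: [3.142, 0.0, 0.021]
ft_force: [-1.4, -0.7, 0.3]
gripper_width: 0.0174
[ 0.59398407 -0.06688924  0.19298157] [-1.36864215 -0.73786407  0.30400941] [-0.01374013 -0.00472179  0.00659273]
143 [0.22487277 0.22937351 0.23274259]
tool x 0.03 0.045 505 y mid 0.0001 top z 0.0025
tool x 0.045 0.06 377 y mid 0.0001 top z 0.002
tool x 0.06 0.072 338 y mid -0.0 top z 0.0018
tool x 0.072 0.1 323 y mid -0.0001 top z 0.0016
tip tool x 0.0798
```

View pics/p.png

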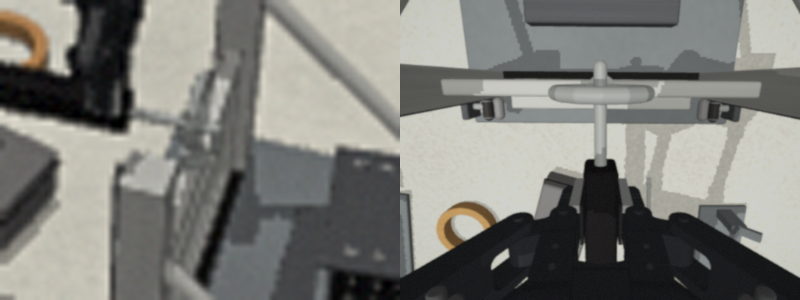

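The wrist view shows the shaft through the ring (wire at row ~92, hook at (600,68) beyond it). The force rose and then dropped, which looks like the snap. I'll measure the ring's height, then press a little further to feel the stop.

```bash
cat >> h.py <<'E'
def ringw(d,s):
    W,M=wworld(d,s);x,y,z=[W[...,i] for i in range(3)]
    p=W[(abs(x-.657)<.013)&(abs(y+.066)<.035)&(z>.17)&(z<.26)]
    print("ring wrist",len(p),"top z",np.percentile(p[:,2],[80,95,99]).round(4),"x",p[:,0].min().round(4),p[:,0].max().round(4),"y",p[:,1].min().round(4),p[:,1].max().round(4))
    p=W[(abs(x-.655)<.02)&(abs(abs(y+.066)-.07)<.03)&(z>.12)&(z<.2)]
    print("sash top edge z",np.percentile(p[:,2],[50,95]).round(4))
E
python3 -m handwheel '[{"claw":0,"delta_pos":[0,0,0.002],"angular":[0,0,0]},{"claw":0,"delta_pos":[0,0,0.003],"angular":[0,0,0]},{"claw":0,"delta_pos":[0,0,0.004],"angular":[0,0,0]},{"claw":0,"delta_pos":[0,0,0.004],"angular":[0,0,0]},{"claw":0,"delta_pos":[0,0,0.004],"angular":[0,0,0]}]'
python3 - <<'E'
from h import *
from plant import arm
d=dict(np.load("pics/p_wrist.npz"));s={k[2:]:d[k] for k in d if k.startswith("s_")};ringw(d,s)
s=arm.get_state();d=arm.read_camera("wrist");ringw(d,s);hook(d,s);print(s["tcp_pos"],s["ft_force"],s["torque"])
E
```

```text
time: 9.55
tcp_pos: [0.594, -0.067, 0.1901]
ee_rot: [3.141, -0.0, 0.021]
ft_force: [-3.7, -0.3, 5.5]
gripper_width: 0.0175
ring wrist 3825 top z [0.2285 0.2299 0.2307] x 0.644 0.6699 y -0.0931 -0.0392
sash top edge z [0.1523 0.1535]
ring wrist 3974 top z [0.2285 0.2299 0.2307] x 0.644 0.6698 y -0.0935 -0.0389
sash top edge z [0.1523 0.1534]
tool x 0.03 0.045 514 y mid 0.0001 top z 0.0007
tool x 0.045 0.06 368 y mid 0.0001 top z -0.0
tool x 0.06 0.072 353 y mid -0.0 top z -0.0012
tool x 0.072 0.1 339 y mid -0.0001 top z -0.0015
tip tool x 0.08
[ 0.59397219 -0.06699505  0.19010524] [-3.67328355 -0.34887401  5.52742573] [-0.08262219  0.07013906  0.01367815]
```

The ring top is at 0.230, so its centre is at 0.202 and the sash is home. It didn't move while the force rose, so it's on its stop. The pole has pitched slightly in the grip. I'll raise it into the hole's centre and look.

```bash
python3 -m handwheel '[{"claw":0,"delta_pos":[0,0,-0.006],"angular":[0,0,0]},{"claw":0,"delta_pos":[0,0,-0.012],"angular":[0,0,0]},{"claw":0,"delta_pos":[0,0,-0.018],"angular":[0,0,0]},{"claw":0,"delta_pos":[0,0,-0.024],"angular":[0,0,0]},{"claw":0,"delta_pos":[0,0,-0.024],"angular":[0,0,0]},{"claw":0,"delta_pos":[0,0,-0.024],"angular":[0,0,0]}]'
python3 - <<'E'
from h import *
from plant import arm
s=arm.get_state();d=arm.read_camera("wrist");cv2.imwrite("pics/q.png",d["frame"]);ringw(d,s);hook(d,s);print(s["tcp_pos"],s["ft_force"],s["torque"])
E
```

```text
time: 10.2
tcp_pos: [0.5942, -0.0669, 0.2134]
ee_rot: [3.141, -0.0, 0.021]
ft_force: [0.0, 0.3, -1.6]
gripper_width: 0.0179
ring wrist 3005 top z [0.2283 0.2298 0.2307] x 0.644 0.67 y -0.0935 -0.039
sash top edge z [0.1522 0.1534]
tool x 0.03 0.045 498 y mid 0.0001 top z 0.0027
tool x 0.045 0.06 445 y mid 0.0001 top z 0.0026
tool x 0.06 0.072 215 y mid -0.0001 top z 0.0023
tool x 0.072 0.1 313 y mid -0.0001 top z 0.0024
tip tool x 0.0798
[ 0.59417731 -0.06690074  0.21344021] [ 0.0110243   0.2956563  -1.60279104] [ 0.04598492 -0.08439333 -0.00896896]
```

View pics/q.png

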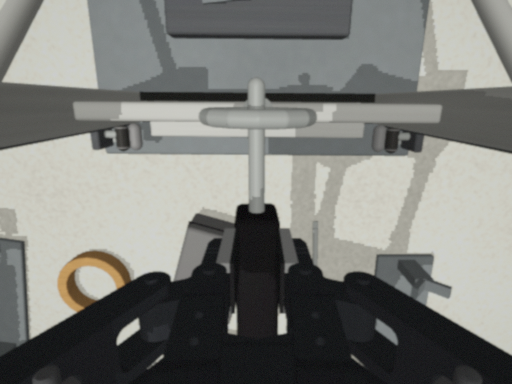

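The sash is still home, and the pole has sprung back to its original attitude, with the hook at (257,85) behind the ring wire. I'll raise it 2 mm and back out.

```bash
python3 -m handwheel '[{"claw":0,"delta_pos":[0,0,-0.002],"angular":[0,0,0]},{"claw":0,"delta_pos":[-0.008,0,-0.002],"angular":[0,0,0]},{"claw":0,"delta_pos":[-0.018,0,-0.002],"angular":[0,0,0]},{"claw":0,"delta_pos":[-0.028,0,-0.002],"angular":[0,0,0]},{"claw":0,"delta_pos":[-0.038,0,-0.002],"angular":[0,0,0]},{"claw":0,"delta_pos":[-0.05,0,-0.002],"angular":[0,0,0]},{"claw":0,"delta_pos":[-0.065,0,-0.002],"angular":[0,0,0]},{"claw":0,"delta_pos":[-0.075,0,-0.002],"angular":[0,0,0]},{"claw":0,"delta_pos":[-0.075,0,-0.002],"angular":[0,0,0]}]'
python3 - <<'E'
from h import *
from plant import arm
s=arm.get_state();d=arm.read_camera("wrist");cv2.imwrite("pics/r.png",d["frame"]);ringw(d,s);hook(d,s);print(s["tcp_pos"],s["ft_force"],s["torque"])
E
```

```text
time: 11.15
tcp_pos: [0.5174, -0.0683, 0.2157]
ee_rot: [-3.142, 0.001, 0.02]
ft_force: [0.7, -0.6, -1.9]
gripper_width: 0.0175Traceback (most recent call last):
  File "<stdin>", line 3, in <module>
  File "h.py", line 31, in ringw
    print("ring wrist",len(p),"top z",np.percentile(p[:,2],[80,95,99]).round(4),"x",p[:,0].min().round(4),p[:,0].max().round(4),"y",p[:,1].min().round(4),p[:,1].max().round(4))
                                      ~~~~~~~~~~~~~^^^^^^^^^^^^^^^^^^^
    return _quantile_unchecked(
        a, q, axis, out, overwrite_input, method, keepdims, weights)
    return _ureduce(a,
                    func=_quantile_ureduce_func,
    ...<5 lines>...
                    overwrite_input=overwrite_input,
                    method=method)
    r = func(a, **kwargs)
    result = _quantile(arr,
                       quantiles=q,
    ...<2 lines>...
                       out=out,
                       weights=wgt)
    slices_having_nans = np.isnan(arr[-1, ...])
                                  ~~~^^^^^^^^^
IndexError: index -1 is out of bounds for axis 0 with size 0
```

View pics/r.png

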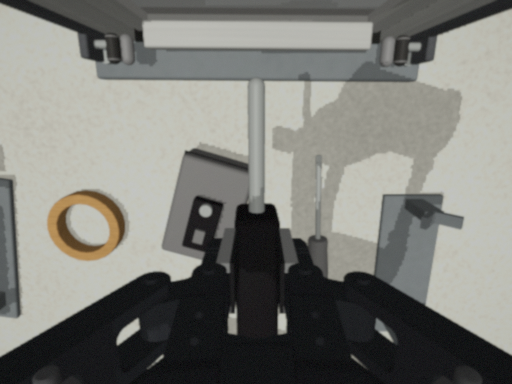

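The pole is free and the hook, at (257,83), is well clear of the sash. The net commanded offset from the grip pose is (0.095, −0.184, −0.148), so I'll retrace that.

```bash
python3 -m handwheel '[{"claw":0,"delta_pos":[-0.01,0.02,0],"angular":[0,0,0]},{"claw":0,"delta_pos":[-0.02,0.045,0],"angular":[0,0,0]},{"claw":0,"delta_pos":[-0.035,0.07,0],"angular":[0,0,0]},{"claw":0,"delta_pos":[-0.05,0.1,0],"angular":[0,0,0]},{"claw":0,"delta_pos":[-0.065,0.13,0],"angular":[0,0,0]},{"claw":0,"delta_pos":[-0.08,0.155,0],"angular":[0,0,0]},{"claw":0,"delta_pos":[-0.09,0.175,0],"angular":[0,0,0]},{"claw":0,"delta_pos":[-0.095,0.184,0],"angular":[0,0,0]},{"claw":0,"delta_pos":[-0.095,0.184,0],"angular":[0,0,0]},{"claw":0,"delta_pos":[-0.095,0.184,0],"angular":[0,0,0]}]'
python3 -m handwheel '[{"claw":0,"delta_pos":[0,0,0.02],"angular":[0,0,0]},{"claw":0,"delta_pos":[0,0,0.04],"angular":[0,0,0]},{"claw":0,"delta_pos":[0,0,0.06],"angular":[0,0,0]},{"claw":0,"delta_pos":[0,0,0.08],"angular":[0,0,0]},{"claw":0,"delta_pos":[0,0,0.095],"angular":[0,0,0]},{"claw":0,"delta_pos":[0,0,0.1],"angular":[0,0,0]},{"claw":0,"delta_pos":[0,0,0.1],"angular":[0,0,0]}]'
python3 - <<'E'
from h import *
from plant import arm
s=arm.get_state();d=arm.read_camera("wrist");cv2.imwrite("pics/t.png",d["frame"]);hook(d,s);print(s["tcp_pos"],s["ee_rot"],s["ft_force"])
E
```

```text
time: 12.2
tcp_pos: [0.4285, -0.2538, 0.2153]
ee_rot: [-3.141, -0.001, 0.02]
ft_force: [-0.6, 0.6, -1.7]
gripper_width: 0.0174
time: 12.9
tcp_pos: [0.4282, -0.2533, 0.1149]
ee_rot: [-3.14, 0.001, 0.022]
ft_force: [-0.2, 0.6, -1.3]
gripper_width: 0.0174
tool x 0.03 0.045 490 y mid -0.0002 top z 0.0026
tool x 0.045 0.06 537 y mid 0.0001 top z 0.0025
tool x 0.06 0.072 471 y mid -0.0001 top z 0.0024
tool x 0.072 0.1 312 y mid -0.0001 top z 0.0024
tip tool x 0.0797
[ 0.42816401 -0.25332379  0.11492477] [-3.14047110e+00  8.82451949e-04  2.18824451e-02] [-0.19177952  0.58630575 -1.31094636]
```

View pics/t.png

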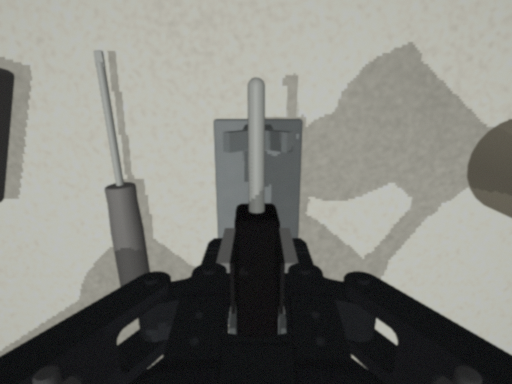

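The shaft (col 257) is centred over the V (cols 224–289). I'll lower the last 48 mm, slowly at the end.

```bash
python3 -m handwheel '[{"claw":0,"delta_pos":[0,0,0.012],"angular":[0,0,0]},{"claw":0,"delta_pos":[0,0,0.024],"angular":[0,0,0]},{"claw":0,"delta_pos":[0,0,0.034],"angular":[0,0,0]},{"claw":0,"delta_pos":[0,0,0.04],"angular":[0,0,0]},{"claw":0,"delta_pos":[0,0,0.044],"angular":[0,0,0]},{"claw":0,"delta_pos":[0,0,0.047],"angular":[0,0,0]},{"claw":0,"delta_pos":[0,0,0.047],"angular":[0,0,0]},{"claw":0,"delta_pos":[0,0,0.047],"angular":[0,0,0]}]'
```

```text
time: 13.75
tcp_pos: [0.428, -0.2545, 0.0686]
ee_rot: [3.141, -0.0, 0.021]
ft_force: [-0.3, 0.4, -1.3]
gripper_width: 0.0173
```

```bash
python3 -m handwheel '[{"claw":0,"delta_pos":[0,0,0.0005],"angular":[0,0,0]},{"claw":0,"delta_pos":[0,0,0.001],"angular":[0,0,0]},{"claw":0,"delta_pos":[0,0,0.001],"angular":[0,0,0]},{"claw":0,"delta_pos":[0,0,0.001],"angular":[0,0,0]}]'
```

```text
time: 14.15
tcp_pos: [0.4281, -0.2545, 0.0682]
ee_rot: [3.141, -0.001, 0.021]
ft_force: [-1.3, 2.2, 5.8]
gripper_width: 0.0176
```

The contact force is back to what it was at the original grip (5.8 N against 5.2 N), so the pole is seated. Release, then straight up.

```bash
python3 -m handwheel '[{"claw":25,"delta_pos":[0,0,0],"angular":[0,0,0]},{"claw":35,"delta_pos":[0,0,0],"angular":[0,0,0]},{"claw":50,"delta_pos":[0,0,0],"angular":[0,0,0]},{"claw":75,"delta_pos":[0,0,0],"angular":[0,0,0]},{"claw":100,"delta_pos":[0,0,0],"angular":[0,0,0]},{"claw":100,"delta_pos":[0,0,0],"angular":[0,0,0]},{"claw":100,"delta_pos":[0,0,0],"angular":[0,0,0]},{"claw":100,"delta_pos":[0,0,0],"angular":[0,0,0]}]' 30 && python3 -m handwheel '[{"claw":100,"delta_pos":[0,0,-0.01],"angular":[0,0,0]},{"claw":100,"delta_pos":[0,0,-0.03],"angular":[0,0,0]},{"claw":100,"delta_pos":[0,0,-0.055],"angular":[0,0,0]},{"claw":100,"delta_pos":[-0.015,0,-0.085],"angular":[0,0,0]},{"claw":100,"delta_pos":[-0.03,0,-0.115],"angular":[0,0,0]},{"claw":100,"delta_pos":[-0.045,0,-0.145],"angular":[0,0,0]},{"claw":100,"delta_pos":[-0.048,0,-0.162],"angular":[0,0,0]},{"claw":100,"delta_pos":[-0.048,0,-0.162],"angular":[0,0,0]},{"claw":100,"delta_pos":[-0.048,0,-0.162],"angular":[0,0,0]}]'
python3 - <<'E'
from plant import arm
from h import *
s=arm.get_state();d=arm.read_camera("wrist");np.savez("pics/u_wrist.npz",**d,**{"s_"+k:v for k,v in s.items()})
cv2.imwrite("pics/u_wrist.png",d["frame"])
for n in("scene","top"):
    c=arm.read_camera(n);np.savez(f"pics/u_{n}.npz",**c);cv2.imwrite(f"pics/u_{n}.png",c["frame"])
print(s["ft_force"])
for nm in("w1","u_wrist"):
    d=dict(np.load(f"pics/{nm}.npz"));s={k[2:]:d[k] for k in d if k.startswith("s_")}
    W,M=wworld(d,s);f=d["frame"].astype(int);v,u=np.mgrid[:384,:512]
    p=W[(u>235)&(u<280)&(v>25)&(v<258)&(f.max(2)<40)&(W[...,2]>.065)]
    mu=p[:,:2].mean(0);uu=np.linalg.svd(p[:,:2]-mu,full_matrices=False)[2][0];uu*=np.sign(uu[0]);q=(p[:,:2]-mu)@uu
    sh=W[(abs(W[...,1]+.253)<.006)&(W[...,0]>.455)&(W[...,0]<.53)&(W[...,2]>.05)&(W[...,2]<.075)]
    print(nm,mu.round(4),np.degrees(np.arctan2(uu[1],uu[0])).round(2),(mu+uu*q.min()).round(4),(mu+uu*q.max()).round(4),"z",np.median(p[:,2]).round(4),"shaft",sh[:,0].max().round(4),np.percentile(sh[:,2],90).round(4))
d=dict(np.load("pics/u_scene.npz"));W=world(d);x,y,z=[W[...,i] for i in range(3)]
p=W[(abs(x-.658)<.015)&(abs(y+.068)<.03)&(z>.17)&(z<.35)];print("ring top scene",p[:,2].max())
a=[cv2.imread(f"pics/u_{n}.png") for n in("wrist","scene","top")]
cv2.imwrite("pics/u.png",np.vstack([np.hstack([cv2.resize(x,(400,300)) for x in a[:2]]),np.hstack([cv2.resize(a[2],(400,300)),cv2.resize(cv2.imread("pics/top0.png"),(400,300))])]))
E
```

```text
time: 14.95
tcp_pos: [0.428, -0.2544, 0.0674]
ee_rot: [3.142, 0.0, 0.021]
ft_force: [0.1, -0.4, 0.3]
gripper_width: 0.0856
time: 15.85
tcp_pos: [0.38, -0.2553, 0.2296]
ee_rot: [3.141, -0.001, 0.02]
ft_force: [0.7, 0.4, -0.4]
gripper_width: 0.0852
[ 0.66018953  0.42632969 -0.39226653]
w1 [ 0.3763 -0.2557] 1.23 [ 0.2973 -0.2573] [ 0.4501 -0.2541] z 0.0743 shaft 0.5075 0.0649
u_wrist [ 0.3757 -0.2556] 1.24 [ 0.2969 -0.2573] [ 0.4501 -0.254 ] z 0.0743 shaft 0.5076 0.065
ring top scene 0.23499256407911848
```

View pics/u.png

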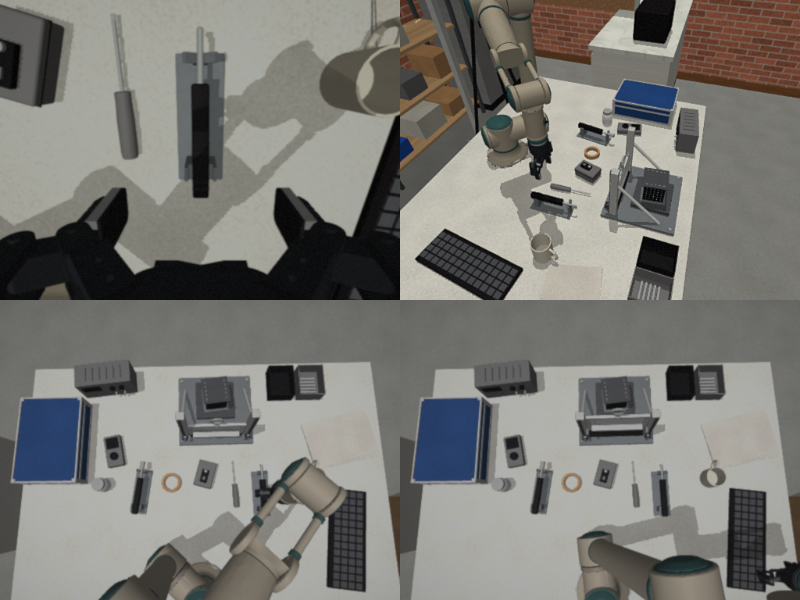

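The pole is back to within 1 mm and 0.1°. The top views before and after show the bystanders unmoved, with the sash down at (215,430). One last check of the ring height before I hand in.

```bash
python3 - <<'E'
from h import *
from scipy.optimize import least_squares
for n in("u_top","u_scene"):
    d=dict(np.load(f"pics/{n}.npz"));W=world(d)
    q=W[(abs(W[...,0]-.657)<.012)&(abs(W[...,1]+.066)<.04)&(W[...,2]>.17)&(W[...,2]<.25)]
    g=least_squares(lambda a:np.hypot(q[:,1]-a[0],q[:,2]-a[1])-.024,[-.066,.205],loss="soft_l1",f_scale=.002);print(n,"ring y,z",g.x.round(4),len(q))
from plant import arm
print(arm.get_state()["time"]); print(arm.close_job())
E
```

```text
u_top ring y,z [-0.0642  0.2059] 97
u_scene ring y,z [-0.0673  0.2048] 64
16.0
the job is handed in; nothing more can be done
None
```

The sash is down and home, the pole is back in its cradle, and the job was handed in at 16.0 s of the 54 s allowed. I identified the pole as the tool in the right-hand cradle; the left-hand one ended in the fat socket. I put its hook through the ring, pulled the sash down, unhooked, laid the pole back the way it lay, and moved the gripper clear of it.

- **Sash:** the pull rose to about 6 N and dropped as it passed the clips. Pressing 4 mm further raised the force again without moving the ring, so it was on its stop. The close wrist view put the ring top at 0.230 m, which puts its centre at 0.202 m, the home height.
- **Pole:** it lies within 1 mm and 0.1° of where it started.
- **Gripper and arm:** I saw no sign of contact with the sash, and wrist forces at the checks stayed below about 7 N.
- **Bystanders:** they look unmoved in the top views. The arm hides the mug in the last one, but it stands in place in the scene and wrist views.

**Disagreement:** after I let go, the coarser top and scene cameras fitted the ring centre at 0.205–0.206 m. That is 3–4 mm above the wrist reading. I put it down to mixed pixels and calibration error, and did not take another close wrist view of the ring before handing in.

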